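# Clamp the broken knife rail

### The job

The wooden knife rail on the worktop has snapped across: slide its loose end piece by hand flush against the piece in the clamp's end shoe, edges in line, before the clamp's jaw touches it. Then pump the clamp's trigger until the jaw's sprung pad presses on the loose piece, pushed in about half-way into the jaw; never push it nearly all the way in, which would crush the wood. The clamp keeps its pressure only while the trigger is held, so finish still holding the trigger squeezed, with the pad pressing; move the jaw only with the trigger, and leave the other things on the worktop alone.

Things in the scene. Friction and masses are not known exactly. Their poses are not given: they have to be found in the camera images.
- clamp: Bar clamp on a fixed plywood bed 385 x 110 mm, 12 thick. Origin on the worktop (z 0) mid-clamp; x runs along the bed from handle to end shoe, y across, z up. Coordinates below are in this frame, in mm. Along x: toothed rack's rear end (x -225 at jaw 0, z 33 to 46), fixed grip, trigger with steel housing (x -138 to -102, 108 high, 34 wide), jaw, loose half, fixed half.
- grip_top (a point): Centre of the top of the fixed upright black grip, at (-148, 0, 152): 14 along x, 34 across, z 65 to 152; back face (away from the trigger) at x -155, with open space behind it above the rack. For a full squeeze of grip and trigger pinched together from above, the middle of the pinch ends at x -139; fingers centred there must open to 66 mm to let the trigger fully back.
- trigger_mid (a point): Middle of the trigger's black crossbar (diameter 12, 36 long, along y), 133 mm above the worktop, in front (+x) of the grip. It swings with the trigger: centre at x -112 at rest, x -128 fully squeezed. From the grip's back face to the bar's front is 49 mm at rest, 33 mm fully squeezed.
- trigger_angle (a joint): Trigger angle, rad: 0 at rest (a spring returns it), 0.44 fully squeezed, at its stop. Squeezing moves the crossbar to -x and a pawl drives the rack and jaw to +x, 34 mm per rad once it meets a tooth; teeth every 10 mm. A full squeeze and full release moves the jaw 10 mm; the first may give less. Let back, the jaw stays if unloaded; with the pad pressed in it slides back. Crossbar force 2 to 17 N.
- trigger: The trigger lever with its crossbar; origin at its pivot, at (-120, 0, 96).
- jaw_travel (a joint): Travel of the jaw along +x in m from fully back (0) to 0.09. It starts between 0.004 and 0.018. With the loose half flush the pad first touches it at a jaw travel of 0.052.
- jaw: The jaw: toothed rack with a steel block, 18 x 50 x 44 mm, its front face 21 mm behind the pad's face when the pad is out. Its origin is 82 mm ahead of the block's middle along the clamp's x (the clamp's origin when the jaw is fully back).
- pad_press (a joint): How far the sprung rubber pad is pushed back into the jaw, m: 0 free, fully in at 0.015. Spring 1000 N/m, so 0.0075 is 7.5 N. Aim for 0.0075; 0.0035 to 0.011 is good; over 0.013 the wood is crushed. Two steel pins through the jaw block stand out behind it by 1 mm plus this much.
- pad_face (a point): Centre of the pad's pressing face (40 wide, 20 high), 25 mm above the worktop, at x -52 plus jaw travel minus pad travel.
- loose_half: Loose end piece of the knife rail: dark wood block with a steel strip along its top, 70 mm along its x, 56 mm wide across its y, 24 mm thick, about 0.12 kg, lying on the bed (underside 12 mm above the worktop). Origin in the centre of its underside. It starts 12 to 22 mm short of the fixed half, up to 10 mm off line and up to 0.18 rad askew.
- joint_face (a point): Centre of the lower edge of the fixed half's broken face, at (70, 0, 12), axes as the clamp's. The fixed half: x 70 to 160, 56 wide, top at z 36, held in the steel end shoe (to x 176, 80 wide, 58 high). With the loose half flush its origin lies 35 mm from here towards -x, y 0, z 0, x axes parallel.
- jam: Bystander: strawberry-pink glass jam jar with a white lid, 69 mm wide, 99 high; origin under its centre.
- mug: Bystander: mug with dark streaks, 84 x 100 x 92 mm; origin under its centre.
- peeler: Bystander: yellow-handled peeler, 170 mm long, lying; origin under its centre.
- onion: Bystander: red onion, 65 mm; origin under its centre.
- pad: The pad: rubber plate 6 mm thick on two steel pins; its origin is 52 mm ahead of the face along the clamp x.
Not all that is in view belongs to the job. Several things have the shape of the loose_half; the one meant has the colours described above.

How it is judged (in metres and radians):
On the way:
1. the loose half butts flush and in line against the fixed half while the jaw is still clear of it (x of loose_half in the frame of joint_face above -0.0375 m and y of loose_half in the frame of joint_face between -0.005 and 0.005 m and z of loose_half in the frame of joint_face below 0.004 m and angle between the x axis of loose_half and the x axis of joint_face, either way round below 0.06 rad and angle between loose_half's own z axis and vertical below 0.05 rad and contact force between pad and loose_half below 0.2 N and x of pad_face in the frame of joint_face below -0.074 m), for 0.2 s.
At the end, for the whole second after the job is handed in: The robot is still holding the trigger (more than 2 N on its crossbar), the pad is pushed in 3.5 to 11 mm and steady, and the loose half lies flat on the bed, within 2.5 mm of touching the fixed half, within 5 mm of in line and within 0.06 rad of parallel (x of loose_half in the frame of joint_face above -0.0375 m and y of loose_half in the frame of joint_face between -0.005 and 0.005 m and z of loose_half in the frame of joint_face below 0.004 m and angle between the x axis of loose_half and the x axis of joint_face, either way round below 0.06 rad and angle between loose_half's own z axis and vertical below 0.05 rad and value of joint pad_press between 0.0035 and 0.011 m and contact force between the fingers and trigger above 2 N and velocity of joint jaw_travel between -0.004 and 0.004 m/s and linear speed of loose_half below 0.01 m/s); the arm keeps its last pose, push and grip.
It fails at once if the pad is pushed in more than 13 mm: the wood is crushed (value of joint pad_press above 0.013 m).
It fails at once if the robot pushes the jaw directly (contact force between any of the arm, the fingers and jaw above 2 N or contact force between the fingers and pad above 2 N).
It fails at once if a bystander is moved by more than 30 mm (distance of any of jam, mug, peeler, onion from where it was at the start of the episode above 0.03 m).
It also fails if it takes over 54 s, if anything falls off the work surface, if the arm or the gripper's body presses on something with over 40 N, if the wrist force passes 120 N, or if a joint passes its speed limit or range.

### The arm

A 6-joint arm with a two-finger parallel gripper is mounted at the origin on a cart in front of the work surface, level with it; the furniture and walls round the work are solid. World frame = base frame: x ahead of the robot, y to its left, z up, the work surface at z = 0. Lengths are in m, angles in degrees, forces in N, time in s.
With the tool pointing down it reaches from about 0.4 to 0.825 m from the base axis. Payload 7 kg.
Tool frame: the origin (TCP) lies on the centre line of the jaws, within the pads' length; the fingertips stand 11 mm ahead of it and the grasp point (between the pads) lies 8 mm behind it; z points along the fingers, y is the line along which they close (so a half turn about z gives the same grasp; the last joint's range is limited). The gripper opens to 88 mm and grips with 3 to 60 N. Pads are 19 mm wide; open, the fingers measure 130 mm over their backs; the gripper's body (78 mm by 193 mm) begins 47 mm behind the grasp point.
Start: joints at [-59.009, 20.546, 0.682, 0, -70.136, -16.507], TCP at [0.169, -0.654, 0.238] pointing down, gripper open.
Joint ranges: [-176.03, 176.03], [-82.01, 121.73], [-58.28, 71.71], [-173.87, 95.51], [-174.79, -0.11], [-173.66, 173.66]. Speed limits (degrees/s): [136.94, 136.94, 172.46, 180, 180, 180].

### API

Orientations are given as [roll, pitch, yaw] about the fixed x, y, z axes, in that order (R = Rz(yaw) Ry(pitch) Rx(roll)).
In Python, from plant import r, capture, camera_model, job gives the robot as it stands.
- The arm moves only by the tool drive_tool, never from a script. Its argument "increments" is a list that holds one entry, the list of rows, each a list of 5 numbers: the gripper's target within -1 to 1 (fully open at 1, half-way at 0, shut at -1), then the shift along the tool's x, y, z scaled (see below), then the turn about the tool's z scaled (see below). In form: [[[gripper, tx, ty, tz, roll], ...]]. A call has 1 to 5 rows; each row is the pose to reach, as a shift and turn from the pose commanded when the call began, along the tool's axes at that moment, turning the shorter way round; what a row does not reach only later rows make up. The controller multiplies each number of a shift by 120 mm and each number of a turn by 360 degrees. A row lasts 1/8 s, in which the tool goes at most 62.5 mm and 10.7 degrees, less where a joint would pass 70% of its speed; a pose out of reach is approached as far as the arm can. A call with a number of a shift or a turn outside -1 to 1 is refused whole. A call with a gripper value outside its range is refused whole. The fingers move at their own pace and stop on an object; "squeeze" is the grip in N (left out, the last holds). Time passes only in rows, so rows that repeat a pose let the fingers close. It gives the time, the measured TCP pose, the force, the opening and the grip force at its end, in the units of the state.
- r.get_state(): the state, without advancing time (a new reading comes with each control period).
- capture(name): name is "side" or "top" or "wrist"; returns the picture (420x560x3 uint8, red, green, blue); there is no depth.
- camera_model(name): a dict with "camera_matrix" (3x3 intrinsics, pixels), "k1" (the pictures are not rectified: a ray, as slopes to the right and down, at radius r is drawn at 1 + k1 r^2 times it, then the intrinsics apply), "rvec" (rotation vector, rad) and "tvec" (3), from world to camera coordinates, as OpenCV has them. Camera axes: x right, y down, z forward; pixel columns grow to the right and rows downward; lengths in m; the calibration is good to about 2 mm. A picture is of the moment at which its call begins: read the wrist's pose just before it. camera_model takes no time and is no camera call; for the wrist camera it gives the pose at the moment of the call.
- job.close_job(): hands the job in; it is judged then, once.
The state is a dict: "time_s": time; "joints": joint angles; "qd": joint speeds; "joint_torque": joint torques, N m; "tcp_pos": TCP position; "eef_rot": TCP orientation; "contact_force": force on the tool from outside, world axes, zero at the start; "moment": the same for the moment, N m; "gripper_width": finger opening in m; "gripper_force": force on a finger pad.
Only numpy, scipy, OpenCV 4.12 (cv2) and the standard library are available. Lean on these libraries where they do the work, as an engineer would, in place of code of your own. Each camera call takes 0.05 s, during which the arm holds its last target. There are 200 camera calls.

## Working session

There is one attempt and no reset: what is moved stays moved. The work goes in short steps, Python scripts to look and compute and a tool call to move; the robot and the scene stay as the last step left them, time stands still between calls to the robot, and variables do not carry over. Pictures are saved under pics/ and viewed, at most 10 in all, crops included, and the job is handed in when it is done.

Besides the shell and the picture viewer there is one more tool, called as a command line: name --argument value ..., lists and objects as JSON in quotes. drive_tool: Moves the arm, as the interface text tells. Its arguments: {"type":"object","properties":{"increments":{"type":"array"},"squeeze":{"type":"number"}},"required":["increments"]}

```bash
mkdir -p pics; ls
python3 - <<'E'
from plant import r,capture,camera_model
import cv2,numpy as np
s=r.get_state();print(s['time_s'],s['tcp_pos'],s['eef_rot'],s['gripper_width'])
for n in("side","top"):
    m=camera_model(n);print(n,np.array(m['camera_matrix']).tolist(),m['k1'],m['rvec'],m['tvec'])
    cv2.imwrite(f'pics/{n}0.png',capture(n)[:,:,::-1])
E
```

```text
pics
0.0 [ 0.16868289 -0.65312135  0.23664873] [ 1.79909340e+02 -7.70321876e-03 -1.65523124e+02] 0.08719754141142369
side [[519.7470196301413, 0.0, 272.10989481476247], [0.0, 519.7470196301413, 209.65008586359355], [0.0, 0.0, 1.0]] -0.1714565784277199 [ 0.82342072 -2.75155512  0.80642588] [0.46425046 0.28878375 1.56017376]
top [[488.037119284704, 0.0, 274.7093374158742], [0.0, 488.037119284704, 209.69380556411667], [0.0, 0.0, 1.0]] -0.15297744259547594 [ 1.47207914 -2.34257921  0.66735948] [0.28107298 0.44461119 1.51061386]
```

View pics/side0.png

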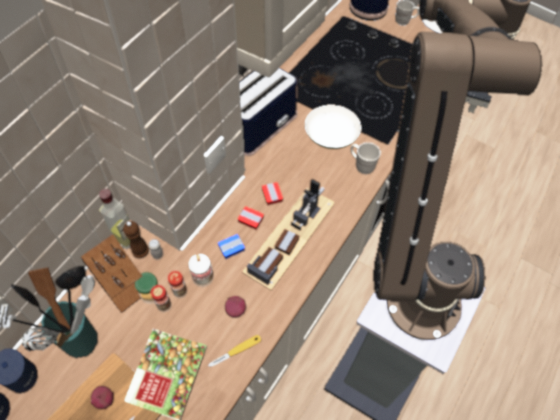

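View pics/top0.png

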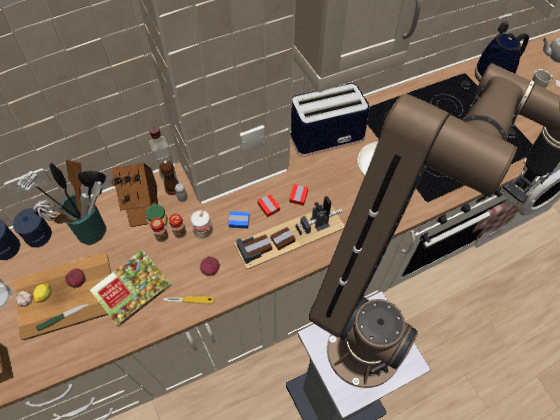

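The side view shows the clamp bed running from (333,197) at the handle down to (250,280) at the end shoe. The dark, steel-striped loose block is near (288,240) in the side view and (284,237) in the top view. The blocks of the same shape off the bed are red at side (272,192) and (251,217), and blue at (231,246). Their colours don't match the dark wood described, so the block on the bed is the one meant. I'll confirm it in an enlarged crop.

```bash
cat > h.py <<'E'
import cv2,numpy as np
from plant import r,capture,camera_model
def ray(m,uv):
    K=np.array(m['camera_matrix']);p=(np.atleast_2d(np.array(uv,float))-K[:2,2])/K[0,0]
    q=p.copy()
    for _ in range(20): q=p/(1+m['k1']*(q**2).sum(1,keepdims=True))
    R=cv2.Rodrigues(np.array(m['rvec'],float))[0];t=np.array(m['tvec'],float).ravel()
    return -R.T@t,(np.c_[q,np.ones(len(q))]@R)
def plane(m,uv,z):
    c,d=ray(m,uv);return c+d*((z-c[2])/d[:,2])[:,None]
def tri(m1,a,m2,b):
    c1,d1=ray(m1,a);c2,d2=ray(m2,b);o=[]
    for u,v in zip(d1,d2):
        A=np.c_[u,-v];s=np.linalg.lstsq(A,c2-c1,rcond=None)[0]
        p,q=c1+u*s[0],c2+v*s[1];o.append(np.r_[(p+q)/2,np.linalg.norm(p-q)])
    return np.array(o)
def proj(m,P):
    R=cv2.Rodrigues(np.array(m['rvec'],float))[0];X=np.atleast_2d(P)@R.T+np.array(m['tvec'],float).ravel()
    q=X[:,:2]/X[:,2:];q=q*(1+m['k1']*(q**2).sum(1,keepdims=True));K=np.array(m['camera_matrix']);return q*K[0,0]+K[:2,2]
E
python3 - <<'E'
from h import *
s=cv2.imread('pics/side0.png')[170:295,240:345];t=cv2.imread('pics/top0.png')[185:270,225:350]
s=cv2.resize(s,None,fx=4,fy=4,interpolation=3);t=cv2.resize(t,None,fx=3,fy=3,interpolation=3)
o=np.zeros((500,800,3),np.uint8);o[:,:420]=s;o[:255,424:799]=t;cv2.imwrite('pics/crop.png',o)
ms,mt=camera_model('side'),camera_model('top')
print(plane(ms,[[333,197],[250,280],[288,240],[315,185]],.012).round(3),plane(mt,[[284,237],[240,255],[340,235]],.03).round(3))
print(tri(ms,[[201,260],[233,307],[365,155],[238,350]],mt,[[201,215],[209,266],[385,200],[195,300]]).round(3))
E
```

```text
[[ 0.427 -0.181  0.012]
 [ 0.488  0.227  0.012]
 [ 0.466  0.044  0.012]
 [ 0.504 -0.19   0.012]] [[ 0.463  0.054  0.03 ]
 [ 0.465  0.219  0.03 ]
 [ 0.385 -0.126  0.03 ]]
[[ 0.612  0.292  0.123  0.004]
 [ 0.479  0.33   0.017  0.   ]
 [ 0.382 -0.282  0.16   0.007]
 [ 0.402  0.418 -0.029  0.004]]
```

View pics/crop.png

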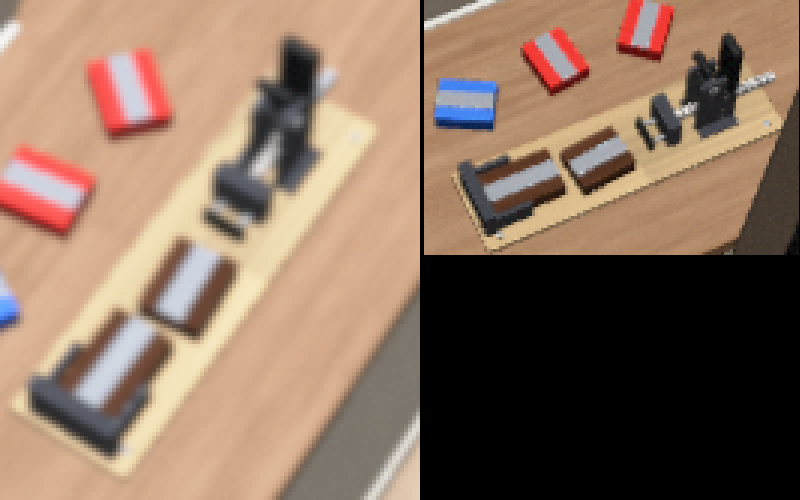

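The crop confirms it: the loose half is the dark-wood block with the steel strip on the bed, at crop (190,285). It sits between the pad and the fixed half. The red and blue blocks are decoys.

Run:
```python
from h import *
ms,mt=camera_model('side'),camera_model('top')
S=[[334,201.5],[243,271.2],[270.5,288.3]];T=[[343.7,226],[234.7,245],[248.7,268]]
print(tri(ms,S,mt,T).round(4))
a=plane(ms,S,.012);b=plane(mt,T,.012);c=(a+b)/2;print(a.round(4),b.round(4))
# c0 handle end, -y?; c1,c2 shoe end
x=c[2]-c[0];print(np.linalg.norm(x),np.linalg.norm(c[1]-c[2]),np.degrees(np.arctan2(x[1],x[0])))
print('origin',(c[1]+c[0])/2)
# strip of loose top (z=.036): ends
for m,im,off,f in((ms,'s',(240,170),4),(mt,'t',(225-424/3,185),3)):
    P={'s':[[208,247],[173,327],[190,285]],'t':[[625,140],[570,170],[598,156]]}[im]
    print(plane(m,np.array(P)/f+off,.036).round(4))
```

```text
[[ 4.112e-01 -1.562e-01  2.860e-02  3.000e-04]
 [ 5.209e-01  2.157e-01  1.010e-02  5.800e-03]
 [ 4.256e-01  2.068e-01 -1.070e-02  8.000e-04]]
[[ 0.4153 -0.1669  0.012 ]
 [ 0.5227  0.2143  0.012 ]
 [ 0.4197  0.2155  0.012 ]] [[ 0.4185 -0.1626  0.012 ]
 [ 0.5173  0.2179  0.012 ]
 [ 0.4158  0.2099  0.012 ]]
0.3774659113477791 0.10231175904419426 89.87207911064924
origin [0.46845473 0.02566504 0.012     ]
[[0.4644 0.0231 0.036 ]
 [0.4488 0.0991 0.036 ]
 [0.4578 0.0602 0.036 ]]
[[0.4665 0.0208 0.036 ]
 [0.4587 0.0953 0.036 ]
 [0.4612 0.0583 0.036 ]]
```

drive_tool --increments '[[[1, -0.77, 0.98, 0, 0], [1, -0.77, 0.98, 0, 0], [1, -0.77, 0.98, 0, 0]]]'

```text
time_s: 0.48
tcp_pos: [0.2294, -0.5139, 0.2375]
eef_rot: [180.0, 0.0, -165.4]
contact_force: [0.8, -0.8, 0.4]
gripper_width: 0.0878
gripper_force: 0.0
```

drive_tool --increments '[[[1, -0.77, 0.98, 0, 0], [1, -0.77, 0.98, 0, 0], [1, -0.77, 0.98, 0, 0]]]'

```text
time_s: 0.85
tcp_pos: [0.2894, -0.3771, 0.2376]
eef_rot: [180.0, 0.0, -165.4]
contact_force: [0.0, -0.5, 0.3]
gripper_width: 0.0876
gripper_force: 0.0
```

drive_tool --increments '[[[1, -0.77, 0.98, 0, 0], [1, -0.77, 0.98, 0, 0], [1, -0.77, 0.98, 0, 0]]]'

```text
time_s: 1.23
tcp_pos: [0.3495, -0.2402, 0.2377]
eef_rot: [180.0, 0.0, -165.4]
contact_force: [0.3, 0.1, 1.2]
gripper_width: 0.0873
gripper_force: 0.0
```

drive_tool --increments '[[[1, -0.77, 0.98, 0, 0], [1, -0.77, 0.98, 0, 0], [1, -0.77, 0.98, 0, 0]]]'

```text
time_s: 1.6
tcp_pos: [0.4097, -0.1031, 0.2376]
eef_rot: [180.0, 0.0, -165.4]
contact_force: [-0.1, -0.7, -0.5]
gripper_width: 0.0874
gripper_force: 0.0
```

drive_tool --increments '[[[1, -0.77, 0.98, 0, 0], [1, -0.77, 0.98, 0, 0], [1, -0.77, 0.98, 0, -0.1]]]'

```text
time_s: 1.98
tcp_pos: [0.4698, 0.034, 0.2373]
eef_rot: [180.0, -0.0, -154.5]
contact_force: [-0.0, -0.6, -1.0]
gripper_width: 0.0877
gripper_force: 0.0
```

drive_tool --increments '[[[1, 0, 0, 0, -0.18], [1, 0, 0, 0, -0.18], [1, 0, 0, 0, -0.18], [1, 0, 0, 0, -0.18], [1, 0, 0, 0, -0.18]]]'

```text
time_s: 2.6
tcp_pos: [0.4688, 0.0313, 0.2373]
eef_rot: [180.0, -0.0, -100.7]
contact_force: [0.1, -0.0, 0.1]
gripper_width: 0.0878
gripper_force: 0.0
```

Run:
```python
from h import *
m=camera_model('wrist');im=capture('wrist')[:,:,::-1];cv2.imwrite('pics/w0.png',im)
import json;json.dump({k:np.array(v).tolist() for k,v in m.items()},open('w0.json','w'))
R=cv2.Rodrigues(np.array(m['rvec']))[0];print(-R.T@np.array(m['tvec']),R[2],m['camera_matrix'][0][0])
```

```text
[ 0.45537554 -0.04058287  0.38301345] [ 0.04929329  0.26318304 -0.96348579] 371.3826870287781
```

View pics/w0.png

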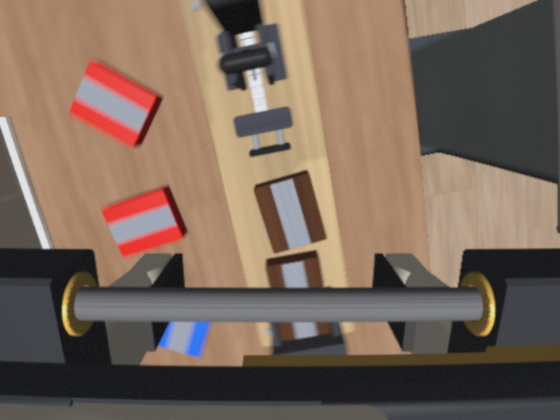

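The wrist view shows the pad face at (270,150), the jaw block at (263,122) and the trigger bar at (246,58). The loose half's strip is centred near (291,214) and the fixed half's near (300,300), partly hidden. I'll measure from the strips and bed edges.

Run:
```python
from h import *
import json
m=json.load(open('w0.json'));im=cv2.imread('pics/w0.png');hsv=cv2.cvtColor(im,cv2.COLOR_BGR2HSV)
ax=lambda v:np.degrees(np.arctan2(v[1],v[0]))
M=((hsv[:,:,1]<55)&(hsv[:,:,2]>110)&(hsv[:,:,2]<235)).astype(np.uint8)
M[:165]=0;M[:,:262]=0;M[:,335:]=0
n,l,st,ce=cv2.connectedComponentsWithStats(M)
for i in range(1,n):
    if st[i,4]<150: continue
    ys,xs=np.where(l==i);P=plane(m,np.c_[xs,ys],.036)
    rc=cv2.minAreaRect(P[:,:2].astype(np.float32)*1000);print(st[i],[np.round(a,1) for a in rc],cv2.boxPoints(rc).round(1).tolist())
# bed edges: bed-colour mask per row (pale yellow)
B=((hsv[:,:,0]>15)&(hsv[:,:,0]<30)&(hsv[:,:,1]>60)&(hsv[:,:,2]>170))
L=[];Rr=[]
for y in range(20,245,3):
    x=np.where(B[y,180:360])[0]+180
    if len(x)>8:
        L.append((x.min(),y));Rr.append((x.max()+1,y))
for e in(L,Rr):
    P=plane(m,e,.012)[:,:2];k=np.ones(len(P),bool)
    for _ in range(6):
        f=np.polyfit(P[k,1],P[k,0],1);k=abs(P[:,0]-np.polyval(f,P[:,1]))<.002
    print('edge x=%.4f%+.4f*y'%(f[1],f[0]),k.sum(),len(k),P[k,1].min(),P[k,1].max())
# other points
for nm,p,z in(('pad',[[250,151],[290,147]],.035),('blockfrontTop',[[238,135],[291,128]],.047),('bar',[[222,60],[270,53]],.139)):
    print(nm,plane(m,p,z).round(4).tolist())
```

```text
[ 270  179   42   71 1631] [array([461.6,  57.2]), array([23.6, 68.6]), np.float64(6.0)] [[446.29998779296875, 90.0999984741211], [453.5, 21.899999618530273], [476.8999938964844, 24.399999618530273], [469.79998779296875, 92.5999984741211]]
[281 261  28  27 613] [array([469.1, 121.5]), array([24.6, 29.9]), np.float64(0.9)] [[456.6000061035156, 136.3000030517578], [457.1000061035156, 106.4000015258789], [481.6000061035156, 106.69999694824219], [481.1000061035156, 136.6999969482422]]
[ 262  300   73   39 1971] [array([473.9, 172. ]), array([45.8, 76.4]), np.float64(79.2)] [[432.1000061035156, 156.6999969482422], [507.1000061035156, 142.39999389648438], [515.5999755859375, 187.39999389648438], [440.6000061035156, 201.6999969482422]]
edge x=0.5236-0.0056*y 75 75 -0.1375518881984525 0.08315056831827174
edge x=0.4145-0.0033*y 75 75 -0.11615074563164754 0.10383213611799835
pad [[0.4876, -0.01, 0.035], [0.4504, -0.0067, 0.035]]
blockfrontTop [[0.4941, -0.0269, 0.047], [0.4467, -0.0242, 0.047]]
bar [[0.4837, -0.0773, 0.139], [0.4537, -0.0757, 0.139]]
```

Checks hold: strip length 68.6 mm (70 expected), bed width 109 mm (110 expected), and the bar is where the text puts it. The clamp origin is about (0.4687, 0.0365) with its x axis at 90.2°. The loose half is centred at (0.4616, 0.0572) and askew to about 96°.

drive_tool --increments '[[[1, -0.2, 0.1, 0, -0.03], [1, -0.2, 0.1, 0.3, -0.046], [1, -0.2, 0.1, 0.6, -0.046], [1, -0.2, 0.1, 0.9, -0.046], [1, -0.2, 0.1, 0.9, -0.046]]]'

```text
time_s: 3.28
tcp_pos: [0.46, 0.0562, 0.1275]
eef_rot: [179.7, -0.1, -84.7]
contact_force: [0.2, -0.4, 0.5]
gripper_width: 0.0877
gripper_force: 0.0
```

Run:
```python
from h import *
s=r.get_state();print(s['tcp_pos'],s['eef_rot'])
m=camera_model('wrist');im=capture('wrist')[:,:,::-1];cv2.imwrite('pics/w1.png',im)
hsv=cv2.cvtColor(im,cv2.COLOR_BGR2HSV)
M=((hsv[:,:,1]<55)&(hsv[:,:,2]>110)&(hsv[:,:,2]<235)).astype(np.uint8)
n,l,st,ce=cv2.connectedComponentsWithStats(M)
for i in range(1,n):
    if st[i,4]<600: continue
    ys,xs=np.where(l==i);
    for z in(.036,):
        P=plane(m,np.c_[xs,ys],z);rc=cv2.minAreaRect(P[:,:2].astype(np.float32)*1000);print(st[i],[np.round(a,1) for a in rc])
```

```text
[0.46001989 0.05624593 0.12748363] [ 1.79697591e+02 -1.19785095e-01 -8.46556123e+01]
[  48    0   63   42 1416] [array([589.1, -66.1]), array([20. , 33.9]), np.float64(49.1)]
[ 269    0   25   63 1088] [array([469.1, -63.2]), array([34.8, 11.5]), np.float64(89.4)]
[   9  162   99   33 2872] [array([606.7,  37.9]), array([65.1, 20.2]), np.float64(6.6)]
[ 257  176   35   98 3329] [array([462.2,  57.7]), array([22.8, 68.1]), np.float64(4.8)]
[  75  298  408   68 9407] [array([451.2, 139.5]), array([298. ,  55.1]), np.float64(5.1)]
```

View pics/w1.png

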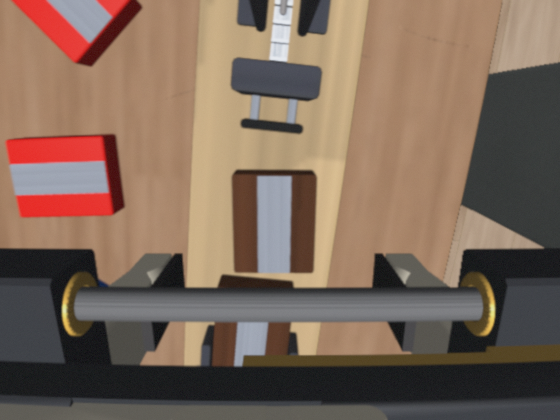

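The view at half height gives the same centre, (0.462, 0.0577), so the top height of 36 mm holds. The fingers clear the block on both sides, so I'll go down.

drive_tool --increments '[[[1, 0, -0.01, 0.4, 0], [1, 0, -0.01, 0.7, 0], [1, 0, -0.01, 0.83, 0], [1, 0, -0.01, 0.83, 0]]]'

```text
time_s: 3.82
tcp_pos: [0.4636, 0.0575, 0.0304]
eef_rot: [180.0, -0.0, -84.5]
contact_force: [-0.1, -0.4, 0.3]
gripper_width: 0.0874
gripper_force: 0.0
```

drive_tool --increments '[[[-0.2, 0, 0, 0, 0], [-0.2, 0, 0, 0, 0], [-0.2, 0, 0, 0, 0], [-0.2, 0, 0, 0, 0], [-0.2, 0, 0, 0, 0]]]' --squeeze 8

```text
time_s: 4.45
tcp_pos: [0.4632, 0.0574, 0.0304]
eef_rot: [-180.0, 0.0, -84.5]
contact_force: [-2.4, 0.3, 6.8]
gripper_width: 0.056
gripper_force: 8.0
```

drive_tool --increments '[[[-0.2, 0, -0.046, 0, 0.0147], [-0.2, 0, -0.046, 0, 0.0147], [-0.2, -0.05, -0.051, 0, 0.0147], [-0.2, -0.1, -0.056, 0, 0.0147], [-0.2, -0.1, -0.056, 0, 0.0147]]]'

```text
time_s: 5.08
tcp_pos: [0.4688, 0.0701, 0.0303]
eef_rot: [-180.0, 0.0, -89.8]
contact_force: [-1.1, 0.1, 6.0]
gripper_width: 0.0558
gripper_force: 8.0
```

drive_tool --increments '[[[-0.2, -0.02, 0, 0, 0], [-0.2, -0.03, 0, 0, 0], [-0.2, -0.03, 0, 0, 0]]]'

```text
time_s: 5.45
tcp_pos: [0.4682, 0.072, 0.03]
eef_rot: [179.9, -0.1, -89.8]
contact_force: [2.2, -9.4, 4.5]
gripper_width: 0.056
gripper_force: 8.0
```

```bash
cat > look.py <<'E'
from h import *
import sys
m=camera_model('wrist');im=capture('wrist')[:,:,::-1];cv2.imwrite(f'pics/{sys.argv[1]}.png',im)
hsv=cv2.cvtColor(im,cv2.COLOR_BGR2HSV)
M=((hsv[:,:,1]<55)&(hsv[:,:,2]>110)&(hsv[:,:,2]<235)).astype(np.uint8)
n,l,st,ce=cv2.connectedComponentsWithStats(M)
for i in range(1,n):
    if st[i,4]<400: continue
    ys,xs=np.where(l==i);P=plane(m,np.c_[xs,ys],.036);rc=cv2.minAreaRect(P[:,:2].astype(np.float32)*1000)
    if 430<rc[0][0]<500: print(st[i],[np.round(a,1) for a in rc])
E
python3 look.py w2
```

```text
[238  44  16  42 621] [array([480. , -17.1]), array([13.9,  5.3]), np.float64(88.9)]
[300  45  17  41 629] [array([457.9, -17. ]), array([ 5.6, 13.5]), np.float64(0.4)]
[ 251  211   58   77 4204] [array([467.7,  53. ]), array([32.6, 22.4]), np.float64(90.0)]
[ 142  297  273   59 7977] [array([468. ,  88.3]), array([116.4,  28.2]), np.float64(0.6)]
```

View pics/w2.png

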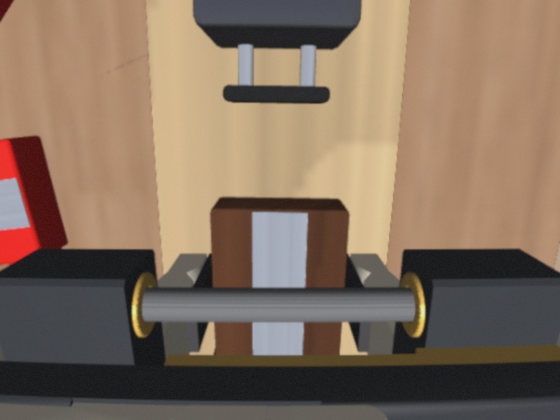

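The loose half butted against the fixed half with about 9 N of reaction. Its rear edge is at y 0.0367 (0.0365 expected for flush) and it lies parallel. I'll release it and rise.

drive_tool --increments '[[[-0.2, 0.015, 0, 0, 0], [1, 0.015, 0, 0, 0], [1, 0.015, 0, 0, 0], [1, 0.015, 0, 0, 0], [1, 0.015, 0, 0, 0]]]'

```text
time_s: 6.12
tcp_pos: [0.4686, 0.0718, 0.0299]
eef_rot: [180.0, -0.0, -89.8]
contact_force: [0.1, -0.2, 0.4]
gripper_width: 0.0867
gripper_force: 0.0
```

drive_tool --increments '[[[1, 0, 0, -0.4, 0], [1, 0, 0, -0.8, 0], [1, 0, 0, -1, 0], [1, 0, 0, -1, 0]]]'

```text
time_s: 6.62
tcp_pos: [0.4697, 0.0723, 0.152]
eef_rot: [-179.8, 0.1, -89.8]
contact_force: [-0.1, -0.1, 0.0]
gripper_width: 0.0874
gripper_force: 0.0
```

drive_tool --increments '[[[1, 0.2, 0, -0.5, 0.03], [1, 0.4, 0, -0.8, 0.06], [1, 0.4, 0, -0.8, 0.09], [1, 0.4, 0, -0.8, 0.09]]]'

```text
time_s: 7.12
tcp_pos: [0.4683, 0.0235, 0.2451]
eef_rot: [179.9, -0.0, -122.2]
contact_force: [-0.2, 0.3, -0.5]
gripper_width: 0.0878
gripper_force: 0.0
```

```bash
python3 look.py w3
```

```text
[213  93  32  44 509] [array([471.7, -61.7]), array([38.1, 17.5]), np.float64(88.4)]
[ 277  194   74   94 2330] [array([469. ,  94.3]), array([116. ,  24.5]), np.float64(88.1)]
```

View pics/w3.png

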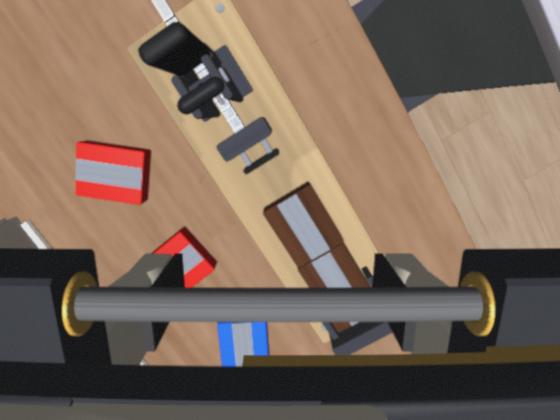

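The pieces are flush: one continuous strip, its rear edge at y 0.036, with the seam near (325,255). The grip top is at (172,45) and the trigger bar at (200,95). Next I'll go above the grip.

drive_tool --increments '[[[1, 0.3, -0.19, 0, 0.03], [1, 0.6, -0.38, 0, 0.06], [1, 0.884, -0.567, 0, 0.09], [1, 0.884, -0.567, 0, 0.12], [1, 0.884, -0.567, 0, 0.148]]]'

```text
time_s: 7.8
tcp_pos: [0.4693, -0.1027, 0.2445]
eef_rot: [-180.0, -0.2, -175.6]
contact_force: [0.2, -0.2, -0.2]
gripper_width: 0.0875
gripper_force: 0.0
```

Run:
```python
from h import *
import json
print({k:np.round(v,4) for k,v in r.get_state().items() if k in('tcp_pos','eef_rot','joints')})
m=camera_model('wrist');im=capture('wrist')[:,:,::-1];cv2.imwrite('pics/w4.png',im)
for P in([.4692,-.0755,.133],[.4692,-.1185,.152],[.4692,-.1045,.152]):print(proj(m,P),proj(json.load(open('w0.json')),P))
json.dump({k:np.array(v).tolist() for k,v in m.items()},open('w4.json','w'))
```

```text
{'joints': array([ 1.11714e+01,  1.71330e+00, -2.22852e+01, -1.22000e-02,
       -6.61556e+01, -9.67709e+01]), 'tcp_pos': array([ 0.4693, -0.1027,  0.2445]), 'eef_rot': array([-1.799929e+02, -1.543000e-01, -1.756044e+02])}
[[317.12822697 217.7665584 ]] [[246.26862057  59.60888259]]
[[256.13245782 220.8251897 ]] [[227.98942579 -23.71000744]]
[[276.98356687 222.37190333]] [[233.16724439   2.52892336]]
```

View pics/w4.png

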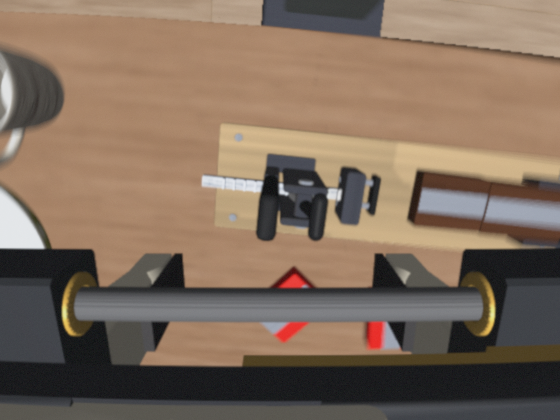

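The predicted points land on the bar (318,217) and the grip (256–277,215) in both views, so the pinch geometry holds. I'll go down and start with a slow first squeeze.

drive_tool --increments '[[[1, 0, 0, 0, 0.012], [1, 0, 0, 0.3, 0.012], [1, 0, 0, 0.6, 0.012], [1, 0, 0, 0.945, 0.012], [1, 0, 0, 0.945, 0.012]]]'

```text
time_s: 8.48
tcp_pos: [0.4673, -0.1023, 0.1295]
eef_rot: [-179.9, -0.4, -179.5]
contact_force: [0.6, 0.4, 0.0]
gripper_width: 0.0874
gripper_force: 0.0
```

drive_tool --increments '[[[0.55, 0, 0, 0, 0], [0.55, 0, 0, 0, 0], [-0.4, 0, 0, 0, 0], [-0.4, 0, 0, 0, 0], [-0.4, 0, 0, 0, 0]]]' --squeeze 30

```text
time_s: 9.1
tcp_pos: [0.4708, -0.1016, 0.1335]
eef_rot: [179.9, 0.1, -179.8]
contact_force: [1.0, 6.4, 3.0]
gripper_width: 0.0434
gripper_force: 2.8
```

drive_tool --increments '[[[-0.4, 0, 0, 0, 0], [-0.4, 0, 0, 0, 0], [-0.4, 0, 0, 0, 0]]]'

```text
time_s: 9.48
tcp_pos: [0.4708, -0.1015, 0.1334]
eef_rot: [179.9, 0.2, -179.8]
contact_force: [-0.1, 7.1, 3.1]
gripper_width: 0.0319
gripper_force: 30.2
```

Run:
```python
from h import *
m=camera_model('wrist');im=capture('wrist')[:,:,::-1];cv2.imwrite('pics/w5.png',im)
hsv=cv2.cvtColor(im,cv2.COLOR_BGR2HSV)
for t in(.01,.02,.03,.04,.05): print(t,proj(m,[.469,.0365-.052+t,.035]).round(),proj(m,[.469,.0365-.073+t,.05]).round())
```

```text
0.01 [[418. 217.]] [[395. 224.]]
0.02 [[432. 217.]] [[410. 224.]]
0.03 [[447. 217.]] [[425. 224.]]
0.04 [[461. 217.]] [[440. 224.]]
0.05 [[474. 218.]] [[455. 224.]]
```

View pics/w5.png

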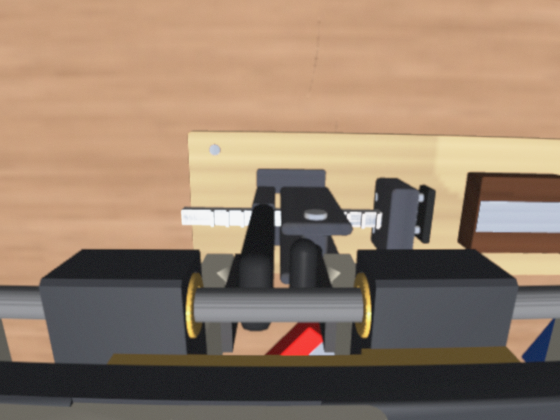

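The first squeeze went full (opening 32 mm) and the pad's front edge is at about (433,215), which gives a jaw travel of about 0.021. I'll pump again and measure the pad edge numerically each time.

```bash
cat > jaw.py <<'E'
from h import *
def meas(save=None):
    m=camera_model('wrist');im=capture('wrist')[:,:,::-1]
    if save: cv2.imwrite(save,im)
    v=cv2.cvtColor(im,cv2.COLOR_BGR2HSV)[:,:,2].astype(float);o=[]
    for dx in np.linspace(-.014,.014,9):
        Y=np.arange(-.03,.045,.0003);uv=proj(m,np.c_[np.full(len(Y),.469+dx),Y,np.full(len(Y),.035)]).astype(np.float32)
        p=cv2.remap(v.astype(np.float32),uv[:,:1].copy(),uv[:,1:].copy(),1).ravel()
        k=[ (p[i+4]-p[i-4],i) for i in range(8,len(p)-8) if p[i-4]<70 and p[i+4]>105]
        # rising dark->bed edges; pad front is a dark->bright edge
        if k: o.append([Y[i] for g,i in [max(k)]][0])
    o=np.array(o)-.0365+.052
    return np.round(o*1000,1)
if __name__=='__main__': 
    import sys;print(meas(*sys.argv[1:]), r.get_state()['time_s'])
E
python3 jaw.py
```

```text
[19.7 19.7 19.7 19.7 19.7 19.7 19.4 19.4 19.4] 9.575
```

drive_tool --increments '[[[0.55, 0, 0, 0, 0], [0.55, 0, 0, 0, 0], [0.55, 0, 0, 0, 0], [0.55, 0, 0, 0, 0], [0.55, 0, 0, 0, 0]]]'

```text
time_s: 10.2
tcp_pos: [0.4694, -0.1025, 0.1323]
eef_rot: [-180.0, -0.1, -179.8]
contact_force: [0.7, 1.6, -1.3]
gripper_width: 0.0673
gripper_force: 0.5
```

drive_tool --increments '[[[-0.4, 0, 0, 0, 0], [-0.4, 0, 0, 0, 0], [-0.4, 0, 0, 0, 0], [-0.4, 0, 0, 0, 0], [-0.4, 0, 0, 0, 0]]]'

```text
time_s: 10.82
tcp_pos: [0.4703, -0.1014, 0.1328]
eef_rot: [179.9, 0.1, -179.8]
contact_force: [-1.4, 8.0, 2.5]
gripper_width: 0.0321
gripper_force: 30.1
```

```bash
python3 jaw.py
```

```text
[29.6 29.6 29.6 29.6 29.6 29.6 29.3 29.3 29.3] 10.875
```

The teeth fit: full squeezes should end at about 39.5, 49.5 and then 59.5 mm, which is a press of about 7.5 mm. Two more pumps.

drive_tool --increments '[[[0.57, 0, 0, 0, 0], [0.57, 0, 0, 0, 0], [0.57, 0, 0, 0, 0], [0.57, 0, 0, 0, 0], [0.57, 0, 0, 0, 0]]]'

```text
time_s: 11.5
tcp_pos: [0.4696, -0.1025, 0.1324]
eef_rot: [-180.0, -0.0, -179.8]
contact_force: [-0.1, 0.4, -1.2]
gripper_width: 0.0682
gripper_force: 0.5
```

drive_tool --increments '[[[-0.4, 0, 0, 0, 0], [-0.4, 0, 0, 0, 0], [-0.4, 0, 0, 0, 0], [-0.4, 0, 0, 0, 0], [-0.4, 0, 0, 0, 0]]]'

```text
time_s: 12.12
tcp_pos: [0.4704, -0.1014, 0.1329]
eef_rot: [179.9, 0.1, -179.8]
contact_force: [-0.6, 7.2, 3.6]
gripper_width: 0.032
gripper_force: 30.1
```

```bash
python3 jaw.py
```

```text
[51.2 51.5 51.5 51.5 51.5 51.5 51.2 50.9 50.6] 12.175
```

drive_tool --increments '[[[0.57, 0, 0, 0, 0], [0.57, 0, 0, 0, 0], [0.57, 0, 0, 0, 0], [0.57, 0, 0, 0, 0], [0.57, 0, 0, 0, 0]]]'

```text
time_s: 12.8
tcp_pos: [0.4695, -0.1025, 0.1324]
eef_rot: [-180.0, -0.0, -179.8]
contact_force: [-1.2, 1.6, -0.1]
gripper_width: 0.0686
gripper_force: 0.5
```

drive_tool --increments '[[[-0.4, 0, 0, 0, 0], [-0.4, 0, 0, 0, 0], [-0.4, 0, 0, 0, 0], [-0.4, 0, 0, 0, 0], [-0.4, 0, 0, 0, 0]]]'

```text
time_s: 13.42
tcp_pos: [0.4703, -0.1014, 0.1328]
eef_rot: [179.9, 0.1, -179.8]
contact_force: [-0.1, 7.1, 2.2]
gripper_width: 0.0322
gripper_force: 30.1
```

```bash
python3 jaw.py pics/w6.png
```

```text
[23.3 51.5 51.5 51.5 51.5 51.5 51.2 50.9 50.6] 13.475
```

The 51.5 reading is the loose half's own strip edge, not the pad, so I need to look.

View pics/w6.png

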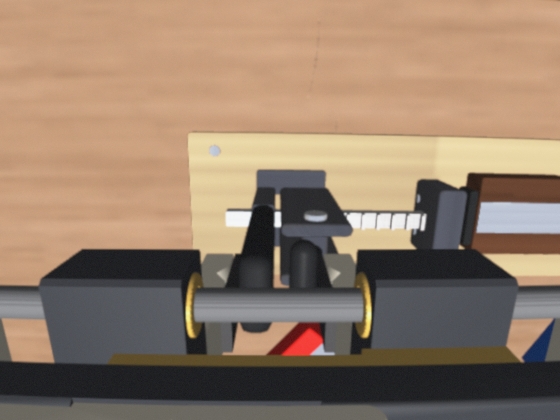

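The jaw is just short of the block: pad edge at about (476,215), block edge at about 470. The white rack's rear end, at (226,218) now and (182,217) in w5, is a clean gauge, so I'll use it.

```bash
cat > rack.py <<'E'
from h import *
def t(im,m):
    h=cv2.cvtColor(im,cv2.COLOR_BGR2HSV);M=(h[:,:,1]<40)&(h[:,:,2]>150);M[:208]=0;M[228:]=0;M[:,:165]=0;M[:,250:]=0
    x=np.array([np.where(M[y])[0].min() for y in range(212,224) if M[y].any()])
    return np.median(x),(plane(m,[[np.median(x),217]],.046)[0,1]-.0365+.225)*1000
E
python3 - <<'E'
from rack import *
m=camera_model('wrist')
for f in('w5','w6'):print(t(cv2.imread(f'pics/{f}.png'),m))
E
```

```text
(np.float64(181.0), np.float64(22.69628618087016))
(np.float64(225.0), np.float64(51.551468932968966))
```

The rack moved 29 to 30 mm since the first squeeze, so the jaw is at about 49 mm and not pressing yet. One more full squeeze gives about 59 mm, a press of about 7 mm, which is safely below 11.

drive_tool --increments '[[[0.57, 0, 0, 0, 0], [0.57, 0, 0, 0, 0], [0.57, 0, 0, 0, 0], [0.57, 0, 0, 0, 0], [0.57, 0, 0, 0, 0]]]'

```text
time_s: 14.1
tcp_pos: [0.4696, -0.1025, 0.1324]
eef_rot: [-180.0, -0.0, -179.8]
contact_force: [-0.5, 0.8, -0.8]
gripper_width: 0.0686
gripper_force: 0.5
```

drive_tool --increments '[[[-0.4, 0, 0, 0, 0], [-0.4, 0, 0, 0, 0], [-0.4, 0, 0, 0, 0], [-0.4, 0, 0, 0, 0], [-0.4, 0, 0, 0, 0]]]'

```text
time_s: 14.72
tcp_pos: [0.4704, -0.1015, 0.133]
eef_rot: [179.9, 0.1, -179.8]
contact_force: [-0.4, 8.1, 4.7]
gripper_width: 0.0319
gripper_force: 30.1
```

drive_tool --increments '[[[-0.4, 0, 0, 0, 0], [-0.4, 0, 0, 0, 0]]]'

```text
time_s: 14.98
tcp_pos: [0.4704, -0.1014, 0.133]
eef_rot: [179.9, 0.1, -179.8]
contact_force: [-0.7, 8.1, 4.1]
gripper_width: 0.0325
gripper_force: 30.1
```

Run:
```python
from rack import *
m=camera_model('wrist');im=capture('wrist')[:,:,::-1].copy();cv2.imwrite('pics/w7.png',im);print(t(im,m))
# block: front dark edge gap to wood, strip rear edge & lateral position/angle at z .036, vs w6
for f in('w6','w7'):
    h=cv2.cvtColor(cv2.imread(f'pics/{f}.png'),cv2.COLOR_BGR2HSV)
    M=((h[:,:,1]<55)&(h[:,:,2]>110)&(h[:,:,2]<235));M[:195]=0;M[240:]=0;M[:,:466]=0
    ys,xs=np.where(M);P=plane(m,np.c_[xs,ys],.036)[:,:2].astype(np.float32)*1000
    e=[P[np.where((ys==y))[0]] for y in range(208,230,4)]
    rows=[(x,np.where(M[:,x])[0].min(),np.where(M[:,x])[0].max()) for x in(490,550)]
    C=[plane(m,[[x,(a+b)/2]],.036)[0,:2]*1000 for x,a,b in rows]
    print(f,'rear',[round(float(q[:,1].min()),1) for q in e if len(q)],'axis pts',np.round(C,1).tolist())
```

```text
(np.float64(238.0), np.float64(59.99824244021118))
w6 rear [35.9, 36.3, 36.0, 35.7, 36.2, 35.9] axis pts [[467.3, 44.7], [468.3, 89.3]]
w7 rear [36.6, 36.3, 36.7, 36.5, 36.2, 36.6] axis pts [[467.3, 44.7], [467.9, 89.3]]
```

Run:
```python
from rack import *
m=camera_model('wrist')
for f in('w5','w6','w7'):
    im=cv2.imread(f'pics/{f}.png');h=cv2.cvtColor(im,cv2.COLOR_BGR2HSV);s=h[213:223,:,1].astype(float).mean(0)
    i=np.where((s[165:255]<60))[0][0]+165;hi=s[i-6];lo=s[i+4:i+9].mean();th=(hi+lo)/2
    j=next(k for k in range(i-5,i+5) if s[k]>=th>s[k+1]);x=j+(s[j]-th)/(s[j]-s[j+1])
    v=h[190:205,:,2].astype(float).mean(0)  # block front edge row profile above centre
    print(f,round(x,2),((plane(m,[[x,217]],.046)[0,1]+.1885)*1000).round(2),v[400:480:2].astype(int).tolist())
```

```text
w5 180.72 22.45 [106, 105, 105, 103, 101, 100, 101, 102, 104, 115, 124, 112, 48, 32, 46, 51, 53, 98, 204, 214, 215, 214, 214, 214, 215, 216, 216, 216, 217, 219, 221, 208, 107, 48, 49, 50, 52, 51, 51, 63]
w6 224.94 51.47 [215, 215, 215, 215, 215, 215, 214, 181, 84, 102, 63, 44, 44, 44, 45, 45, 45, 45, 45, 58, 86, 99, 102, 103, 102, 101, 100, 99, 96, 96, 97, 97, 94, 61, 31, 41, 49, 49, 50, 56]
w7 237.63 59.76 [214, 215, 215, 215, 214, 214, 214, 214, 193, 167, 201, 203, 201, 180, 139, 122, 61, 43, 43, 44, 44, 45, 45, 44, 45, 47, 65, 90, 99, 102, 102, 101, 100, 99, 97, 96, 95, 96, 97, 89]
```

Both gauges agree: the rack moved about 8.3 mm and the pins now stand out several mm behind the block. That puts the jaw at about 58 mm and the press at about 6 mm. The loose half is still flush and in line, with the trigger held, so I'm handing in.

```bash
python3 -c "
from plant import job
print(job.close_job())"
```

```text
the job is handed in; nothing more can be done
None
```

I handed the job in with the loose half flush and in line and the trigger held fully squeezed. The pad was pressed in by an estimated 6 mm (good range 3.5–11 mm). No verdict came back.

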